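Seat a bisque bud vase in the V cradle and hold it pressed for decorating

ROBOT

A 7-joint arm with a two-finger parallel gripper is mounted at the origin on the work surface. World frame = base frame: x ahead of the robot, y to its left, z up, the work surface at z = 0. Lengths are in mm, angles in rad, forces in N, time in s.
With the tool pointing down it reaches from about 350 to 900 mm from the base axis. Payload 19.9 kg.
Tool frame: the origin (TCP) lies at the very end of the fingers, on their centre line; the grasp point (between the pads) lies robot.grip_depth behind it (robot.grip_depth is the distance from the TCP to the grasp point, in mm); z points along the fingers, y is the line along which they close (so a half turn about z gives the same grasp; the last joint's range is limited). The gripper opens to 94 mm and grips with 3 to 60 N. Pads are 16 mm wide; open, the fingers measure 119 mm over their backs; the gripper's body (75 mm by 177 mm) begins 78 mm behind the grasp point.
Start: joints at [-1.31, 0.417, -0.01, 1.614, 0.005, 1.111, -0.053], TCP at [185.764, 596.733, 205.425] pointing down, gripper open.
Joint ranges: [-2.81, 2.81], [-0.39, 2.02], [-1.27, 1.25], [0.06, 2.57], [-1.19, 4.33], [0.19, 2], [-2.82, 2.82]. Speed limits (rad/s): [1.89, 1.89, 2.39, 2.39, 3.01, 3.01, 3.01].

INTERFACE

Orientations are given as [roll, pitch, yaw] about the fixed x, y, z axes, in that order (R = Rz(yaw) Ry(pitch) Rx(roll)).
In Python, from station import robot, kinematics, eyes, order, spotter, read_time, read_joint_pos, read_qd, read_joint_torque, read_position, read_eef_rot, read_ft_force, read_torque, read_opening, read_grip_force gives the robot as it stands. Calls block until the motion is done:
- robot.move_pose(position, orientation): joint-space move of the TCP to a pose.
- robot.line_to(position, vel=150, rot=None, stop_force=None): straight line of the TCP; rot=None keeps the orientation; vel is the mean speed in mm/s. With stop_force (N) it stops when the force on the tool has changed by that much, and returns True; else False.
- robot.set_joints(angles): joint-space move.
- robot.grip(opening, f_grip=None): finger opening in mm; f_grip is the grip in N (None keeps the last); returns when the fingers have stopped.
- robot.sleep(seconds).
- kinematics.solve_ik(position, orientation): joint angles nearest the present ones, or None.
- eyes.read_camera(name): name is "scene" or "side" or "wrist"; returns a dict with "color" (420x560x3 uint8, red, green, blue), "intrinsics" (3x3 intrinsics, pixels), "eye" and "rotation" of the camera in the world. Camera axes: x right, y up, looking along -z (the intrinsics and any distortion apply to the point x, -y, -z); pixel columns grow to the right and rows downward; lengths in mm; the calibration is good to about 2 mm. A picture is of the moment at which its call begins. There is no depth.
A pose or a line that the arm cannot do raises robot.IKError and nothing moves.
- order.finish_job(): hands the job in; it is judged then, once.
Trained networks look in the newest picture that a camera, given by its name, has taken for a name from the list of things; names that differ only in an ending like _2 or _b are one class to them, and where a whole thing is asked for, a point or a joint stands for the part that bears it (a point fixed in the world has none). Each returns a list of dicts, best first, with "p" (0 to 1); they miss things now and then, are a little off and sometimes report something else, mostly with a low value. They report only what shows in the picture. A call takes as long as a camera call.
- spotter.regions_of(camera, target): "region" (420x560 bool, what is visible of it) and "box" ([left, top, right, bottom] in pixels, round what is visible of it).
Readings, each from a call of its own:
- read_time(): time.
- read_joint_pos(): joint angles.
- read_qd(): joint speeds.
- read_joint_torque(): joint torques, N m.
- read_position(): TCP position.
- read_eef_rot(): TCP orientation.
- read_ft_force(): force on the tool from outside, world axes, zero at the start.
- read_torque(): the same for the moment, N m.
- read_opening(): finger opening in mm.
- read_grip_force(): force on a finger pad.
Only numpy, scipy, OpenCV 4.12 (cv2) and the standard library are available. Lean on these libraries where they do the work, as an engineer would, in place of code of your own. Each camera call takes 0.05 s, during which the arm holds its last target. There are 200 camera calls.

TASK

Pick up the white cylindrical bud vase lying on its drying rest and lay it gently in the wooden V cradle, with its flat foot up against the cradle's upright stop plate and its neck out of the open end. Finish while holding it there: press it straight down with about 10 N so that it bears firmly on both sloping sides of the V, not just one, and do not let up, since a colleague is about to band it. The vase is fragile, so never ram it, and leave the two figurines and the jar where they are.

Things in the scene. Friction and masses are not known exactly. Their poses are not given: they have to be found in the camera images.
- vase: White bisque bud vase lying on its side, about 0.22 kg: a straight cylinder 48 mm in diameter, 140 mm long, then a narrow neck with a 34 mm flared rim, 35 mm more. Origin on the axis, mid-cylinder. x = its axis, foot (x = -70 mm) to mouth (x = +105 mm); it may be rolled about x by any angle. On the rest its axis is level, 34 mm above the table.
- vase_foot (a point): Centre of the vase's flat foot (on the axis, 70 mm from the vase's origin).
- cradle: Fixed wooden V cradle in one of two places, left or right. Origin on the table under the middle of the V; x level along the V from stop plate to open end, z up. Two 90-degree V-blocks, x = -70 to -35 and 35 to 70 mm; the gap between is free for fingers beside the vase (base board 100 mm wide, top at z = 12 mm). Stop plate: inner face x = -70 mm, 84 mm wide, top z = 85 mm.
- cradle_seat (a point): Where the origin of the fully seated vase comes to lie: 60 mm above the cradle's origin, same axes. The vase's axis then lies along the cradle's x, mouth towards +x, foot on the stop plate, its top line 84 mm above the table.
- flank_left: The sloping side of the V at the cradle's +y side (fixed, both V-blocks). Same frame as the cradle. Its 45-degree face rises from y = 0, z = 26 mm to y = 30 mm, z = 56 mm; the outer side is at y = 38.5 mm. The seated vase touches it at y = 17 mm, z = 43 mm.
- flank_right: The sloping side of the V at the cradle's -y side, the mirror image of flank_left; same frame as the cradle. Pressed straight down with 10 N, the vase bears on each flank with about 8.5 N; pressed on its top line with 7 N or so of sideways (cradle y) force as well, it hardly bears on one of them.
- rest: Fixed drying rest on which the vase starts: plywood board 200 by 100 by 10 mm, origin on the table under its centre, x along the vase. Four upright dowels 8 mm thick, tops at z = 32 mm, stand at x = +-55 mm, y = +-30 mm, two on either side of the vase, and keep it from rolling; the middle is free for fingers.
- figurine_a: Bystander: small white lamb figurine, 60 mm wide, 89 mm tall, origin under its centre; leave alone.
- figurine_b: Bystander: a second lamb figurine, the same size; leave alone.
- water_jar: Bystander: closed glass jar, 72 mm in diameter, 100 mm tall, origin under its centre; leave alone.

How it is judged:
By the outcome, as a careful person would: the job done as asked, in the order asked, and still so for the second after the job is handed in, while the arm keeps its last pose, push and grip.
It also fails if it takes over 54 s, if anything falls off the work surface, if the arm or the gripper's body presses on something with over 40 N, if the wrist force passes 120 N, or if a joint passes its speed limit or range.

## Working session

There is one attempt and no reset: what is moved stays moved. The work goes in short steps, each a Python script; the robot and the scene stay as the last script left them, time stands still between calls to the robot, and variables do not carry over. Pictures are saved under pics/ and viewed, at most 10 in all, crops included, and the job is handed in when it is done.

```bash
mkdir -p pics; ls; cat > look.py <<'E'
from station import *
import cv2,numpy as np
def show(names,fn,targets=()):
    ims=[]
    for n in names:
        c=eyes.read_camera(n); im=c["color"][:,:,::-1].copy()
        print(n,np.round(c["intrinsics"],1).tolist(),np.round(c["eye"],1),np.round(c["rotation"],3).tolist(),[k for k in c])
        for t in targets:
            for d in spotter.regions_of(n,t)[:3]:
                print(n,t,round(d["p"],2),d["box"],int(d["region"].sum()))
        ims.append(im)
    cv2.imwrite(fn,np.hstack([cv2.resize(i,(800//len(ims)*1,600//len(ims))) for i in ims]) if len(ims)>1 else ims[0])
E
python3 - <<'E'
from look import *
print(robot.grip_depth,read_time())
T=["vase","cradle","rest","figurine_a","water_jar","flank_left"]
show(["scene"],"pics/a.png",T); show(["side"],"pics/b.png",T)
E
```

```text
pics
station.py
18.8 0.0
scene [[523.8, 0.0, 274.8], [0.0, 523.8, 205.1], [0.0, 0.0, 1.0]] [1059.5 -563.6 1288.8] [0.545, -0.001, 0.732] ['color', 'intrinsics', 'eye', 'rotation']
scene vase 0.89 [286.3, 122.9, 337.9, 167.5] 833
scene cradle 0.79 [172.1, 212.2, 230.1, 279.2] 2332
scene rest 0.94 [270.5, 140.9, 339.1, 183.9] 939
scene figurine_a 0.78 [321.2, 73.7, 336.7, 100.1] 353
scene figurine_a 0.72 [307.2, 234.7, 334.1, 273.4] 528
scene water_jar 0.71 [141.2, 328.3, 173.9, 369.4] 981
scene flank_left 0.73 [178.3, 211.3, 212.3, 254.5] 371
side [[531.5, 0.0, 278.8], [0.0, 531.5, 210.1], [0.0, 0.0, 1.0]] [  863.4 -1003.5  1340. ] [0.681, -0.009, 0.299] ['color', 'intrinsics', 'eye', 'rotation']
side vase 0.67 [262.4, 136.6, 288.8, 178.3] 541
side cradle 0.72 [214.4, 237.1, 247.9, 294.6] 1729
side rest 0.94 [250.0, 147.8, 297.6, 191.9] 700
side figurine_a 0.84 [262.1, 97.4, 280.3, 123.1] 330
side figurine_a 0.8 [323.2, 218.1, 345.3, 247.1] 398
side water_jar 0.94 [231.1, 336.4, 257.4, 375.0] 926
side flank_left 0.65 [217.5, 235.3, 230.4, 270.7] 166
```

View pics/a.png

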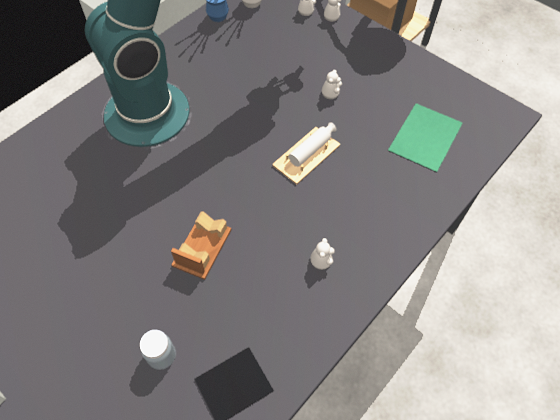

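View pics/b.png

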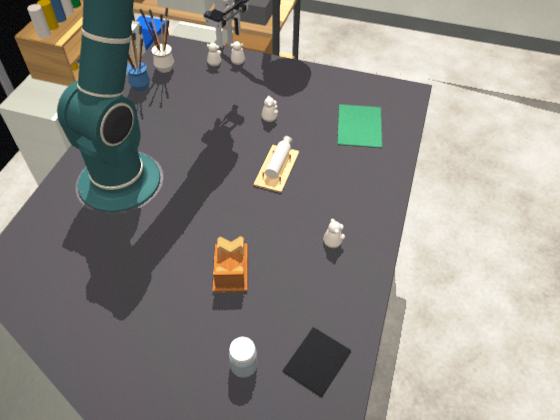

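```bash
cat >> look.py <<'E'
from scipy.spatial.transform import Rotation as Ro
def Rm(r): 
    r=np.asarray(r); return r if r.ndim==2 else Ro.from_euler("xyz",r).as_matrix()
def ray(c,uv,z):
    K=c["intrinsics"]; d=np.linalg.inv(K)@[uv[0],uv[1],1]; d=Rm(c["rotation"])@(d*[1,-1,-1])
    e=np.asarray(c["eye"]); return e+d*(z-e[2])/d[2]
def proj(c,P):
    p=(np.atleast_2d(P)-c["eye"])@Rm(c["rotation"]); p=p*[1,-1,-1]; q=p@np.asarray(c["intrinsics"]).T; return q[:,:2]/q[:,2:]
E
python3 - <<'E'
from look import *
for n,pts in dict(scene=dict(foot=(296,158,34),mouth=(332,130,34),stopLtop=(173,251,85),stopRtop=(202,263,85),baseR=(230,234,12),baseSR=(206,278,12),jar=(157,350,50),figA=(331,90,30),figB=(321,258,30),base=(147,112,0)),
 side=dict(foot=(271,174,34),mouth=(287,140,34),stopLtop=(215,263,85),stopRtop=(246,264,85),baseR=(247,245,12),baseSR=(247,290,12),jar=(243,360,50))).items():
    c=eyes.read_camera(n)
    for k,v in pts.items(): print(n,k,np.round(ray(c,v[:2],v[2])[:2]))
print(read_position(),read_eef_rot())
c=eyes.read_camera("wrist");print(c["eye"],c["rotation"],c["intrinsics"][0])
cv2.imwrite("pics/w0.png",c["color"][:,:,::-1])
E
```

```text
scene foot [488. 166.]
scene mouth [501. 321.]
scene stopLtop [ 470. -296.]
scene stopRtop [ 549. -270.]
scene baseR [ 513. -139.]
scene baseSR [ 557. -275.]
scene jar [ 618. -489.]
scene figA [393. 452.]
scene figB [750. -35.]
scene base [-4.  4.]
side foot [493. 153.]
side mouth [497. 327.]
side stopLtop [ 461. -264.]
side stopRtop [ 545. -241.]
side baseR [ 506. -131.]
side baseSR [ 558. -280.]
side jar [ 625. -496.]
[185.7588882  596.73610986 205.42288263] [-3.14149904e+00  2.89883281e-05  2.83978578e+00]
[115.26370979 618.12860751 384.70427574] [-2.61661185e-01 -6.34274330e-04  1.26943417e+00] [304.18480899   0.         282.71545077]
```

```bash
cat >> look.py <<'E'
import pickle
def snap(n,tag,t):
    c=eyes.read_camera(n); d=spotter.regions_of(n,t); c["det"]=d[:2]; pickle.dump(c,open(f"pics/{tag}.pkl","wb"))
    cv2.imwrite(f"pics/{tag}.png",c["color"][:,:,::-1]); print(tag,[(round(x["p"],2),x["box"]) for x in d[:2]],read_time())
E
python3 - <<'E'
from look import *
for y in (1.53,-1.61,1.88,-1.26):
    q=kinematics.solve_ik([490,230,260],[np.pi,0,y]);q2=kinematics.solve_ik([505,-200,260],[np.pi,0,y]);print(y,np.round(q,2) if q is not None else q,np.round(q2,2)if q2 is not None else q2)
# camera ahead by 74 along tool x, tilted back
robot.move_pose([490,220,200],[np.pi,0,1.53]); snap("wrist","v1","vase"); 
robot.move_pose([505,-205,240],[np.pi,0,1.88]); snap("wrist","c1","cradle")
robot.line_to([515,-240,240]); snap("wrist","c2","cradle")
E
```

```text
1.53 [-0.89  0.23  0.47  1.77 -0.11  1.17 -0.43] [-0.59  0.42  1.18  1.78 -0.41  1.22  0.67]
-1.61 [-0.5   0.22  0.01  1.76 -0.    1.17  2.61] [-0.53  0.37  1.09  1.78 -0.35  1.21 -2.53]
1.88 [-0.84  0.23  0.41  1.77 -0.1   1.16 -0.1 ] [-0.56  0.39  1.13  1.78 -0.38  1.21  0.99]
-1.26 [ 0.36  0.39 -1.08  1.73  0.37  1.24  2.64] [-0.53  0.37  1.09  1.78 -0.35  1.21 -2.18]
v1 [(0.9, [262.4, 83.7, 309.2, 248.4])] 2.7167
c1 [(0.75, [222.2, 119.6, 300.7, 253.1])] 4.3917
c2 [(0.91, [224.8, 87.5, 304.5, 226.1]), (0.18, [261.2, 88.0, 294.1, 205.8])] 4.8833
```

```bash
python3 - <<'E'
import cv2,numpy as np
a=cv2.imread("pics/v1.png")[70:270,200:330];b=cv2.imread("pics/c1.png")[100:300,200:330]
im=np.hstack([cv2.resize(x,None,fx=3,fy=3,interpolation=cv2.INTER_CUBIC) for x in (a,b)]);print(im.shape);cv2.imwrite("pics/vc.png",im)
E
```

```text
(600, 780, 3)
```

View pics/vc.png

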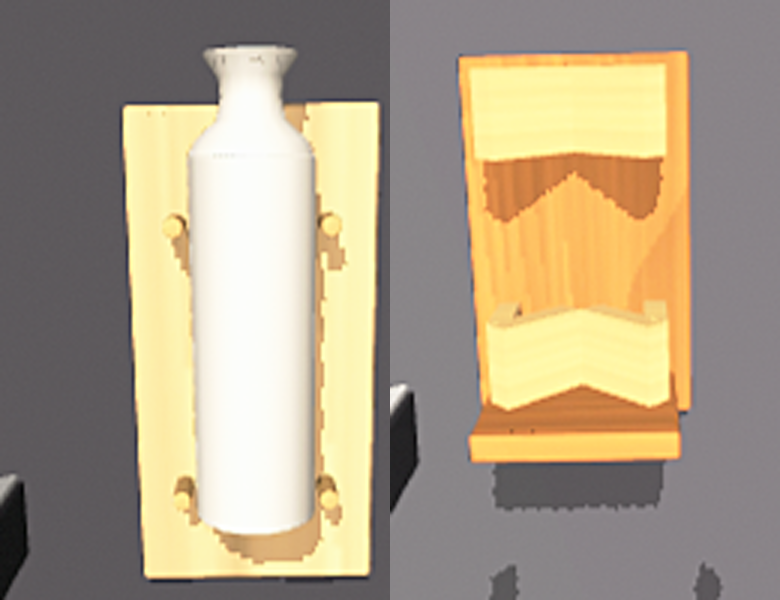

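```bash
cat > fit.py <<'E'
from look import *
from scipy.optimize import least_squares
def fit(tag,o,pts,x0):
    c=pickle.load(open(f"pics/{tag}.pkl","rb"))
    P=np.array([p[:3] for p in pts],float); uv=np.array([p[3:] for p in pts])/3+o
    def W(v): 
        s,k=np.sin(v[2]),np.cos(v[2]); return np.c_[v[0]+P[:,0]*k-P[:,1]*s,v[1]+P[:,0]*s+P[:,1]*k,P[:,2]]
    r=least_squares(lambda v:(proj(c,W(v))-uv).ravel(),x0,loss="soft_l1")
    print(tag,np.round(r.x,3)); print(np.round(proj(c,W(r.x))-uv,1).tolist())
    return r.x
r=fit("v1",[200,70],[(55,30,32,174,225),(55,-30,32,331,225),(-55,30,32,184,497),(-55,-30,32,329,497)],[490,230,1.53])
s=fit("c1",[200,100],[(-70,42,85,470,435),(-70,-42,85,680,432),(70,38.5,56,469,68),(70,-38.5,56,665,65),(35,0,26,575,152),(-35,0,26,583,308)],[505,-200,1.88])
# vase from mask: bands of the region give axis line at z=34
c=pickle.load(open("pics/v1.pkl","rb")); m=c["det"][0]["region"]
import sys
k=np.arange(0,2*np.pi,.1)
def hull(xs,R,v):
    out=[]
    for x,rr in zip(xs,R):
        L=np.c_[np.full(k.size,x),rr*np.cos(k),34+rr*np.sin(k)]
        out.append(np.c_[v[0]+L[:,0]*np.cos(v[2])-L[:,1]*np.sin(v[2]),v[1]+L[:,0]*np.sin(v[2])+L[:,1]*np.cos(v[2]),L[:,2]])
    return cv2.convexHull(proj(c,np.vstack(out)).astype(np.float32)*16).astype(np.int32)
def cost(v):
    im=np.zeros(m.shape,np.uint8)
    for xs,R in (([-70,70],[24,24]),([70,84],[24,11]),([84,92],[11,11]),([92,105],[11,17])):
        cv2.fillConvexPoly(im,hull(xs,R,v),255,cv2.LINE_AA,4)
    return np.abs(im/255.-m).sum()
from scipy.optimize import minimize
q=minimize(cost,r,method="Nelder-Mead",options=dict(initial_simplex=[r,r+[4,0,0],r+[0,4,0],r+[0,0,.05]]))
print("vase",np.round(q.x,3),q.fun,m.sum())
E
python3 fit.py
```

```text
v1 [493.071 213.322   1.546]
[[-0.3, -0.0], [0.6, -0.7], [-0.6, 0.7], [0.3, 0.2]]
c1 [ 626.734 -163.789    1.914]
[[-0.4, 0.7], [0.8, -0.4], [0.7, 0.7], [2.1, -0.6], [-10.9, -0.4], [-16.2, 0.3]]
vase [492.428 224.473   1.545] 375.09411764705885 6086
```

```bash
python3 - <<'E'
from look import *
for t in ("v1","c1","c2"):
    c=pickle.load(open(f"pics/{t}.pkl","rb")); print(t,c["eye"],c["rotation"],c["intrinsics"][:2])
    print(ray(c,(226.7,245),85),ray(c,(296.7,244),85),ray(c,(223.3,119.3),12),ray(c,(299,117.7),12))
print(read_position(),read_eef_rot())
E
```

```text
v1 [493.57632819 295.33603429 379.17414257] [-2.60580506e-01 -2.48873857e-04 -3.76306396e-02] [[304.18480899   0.         282.71545077]
 [  0.         304.18480899 200.92762891]]
[430.63860856 171.69611351  85.        ] [503.4899199 170.0661698  85.       ] [424.47355804 298.52245647  12.        ] [512.70435464 297.00127665  12.        ]
c1 [ 483.65080691 -133.47868115  419.1189673 ] [-0.26056451 -0.00056672  0.31086701] [[304.18480899   0.         282.71545077]
 [  0.         304.18480899 200.92762891]]
[ 464.51933548 -289.82785849   85.        ] [ 542.9202623  -263.32415201   85.        ] [ 410.55534203 -156.27567094   12.        ] [ 503.07583758 -124.45477314   12.        ]
c2 [ 493.41443009 -169.4603844   419.00389245] [-2.60897231e-01 -3.12912832e-05  3.09091710e-01] [[304.18480899   0.         282.71545077]
 [  0.         304.18480899 200.92762891]]
[ 473.87069855 -325.92062528   85.        ] [ 552.30313134 -299.54127906   85.        ] [ 420.12553183 -192.3187324    12.        ] [ 512.6829767  -160.66907499   12.        ]
[ 515.01828438 -239.22928436  239.81797591] [-3.14137541e+00 -4.74985192e-04  1.88065651e+00]
```

```bash
sed -i 's/"c1",\[200,100\]/"c1",[70,100]/' fit.py; python3 fit.py | sed -n 3,4p
```

```text
c1 [ 481.248 -210.489    1.9  ]
[[-0.4, 0.3], [0.6, 0.0], [-0.6, 0.1], [0.7, -0.2], [0.2, -0.5], [-0.6, 0.3]]
```

```bash
python3 - <<'E'
from look import *
D=[np.pi,0,1.545]
robot.grip(76)
robot.move_pose([492.4,224.5,110],D); snap("wrist","v2","vase")
print(robot.line_to([492.4,224.5,15.5],vel=100,stop_force=6),read_position(),read_ft_force())
robot.grip(40,15); print("grip",read_opening(),read_grip_force(),read_ft_force())
print(robot.line_to([492.4,224.5,160],vel=100),read_opening(),read_grip_force(),np.round(read_ft_force(),1),np.round(read_torque(),2),read_time())
c=np.array([481.2,-210.5]);u=np.array([np.cos(1.9),np.sin(1.9)])
robot.line_to([*(c+15*u),150],vel=250,rot=[np.pi,0,1.9]); print(read_position(),read_eef_rot(),np.round(read_ft_force(),1),read_opening(),read_time())
robot.sleep(.3); snap("wrist","h1","vase"); snap("side","s1","vase")
a=cv2.imread("pics/h1.png")[60:300,180:380];b=cv2.imread("pics/s1.png")[200:320,170:270]
cv2.imwrite("pics/hs.png",np.hstack([cv2.resize(a,(400,480)),cv2.resize(b,(400,480))]))
E
```

```text
v2 [(0.66, [251.3, 75.3, 311.4, 293.8])] 7.2417
False [492.71808537 224.64107664  15.99929262] [-0.73454236  0.04289139  0.12615422]
grip 47.4393074709353 14.999871701002121 [-2.44554837 -0.31123507  2.78879854]
False 47.56553617723311 14.999396950006485 [ 0.1 -0.1 -2.9] [-0.06  0.08 -0.03] 10.475
[ 476.41372384 -195.51173582  149.95730201] [ 3.14155088e+00 -3.62287204e-04  1.90082115e+00] [-0.5  0.5 -2. ] 47.64610189742549 12.3083
h1 [(0.81, [236.1, 47.0, 330.2, 377.6])] 12.7083
s1 [(0.95, [215.7, 209.9, 234.7, 256.0])] 12.8083
```

View pics/hs.png

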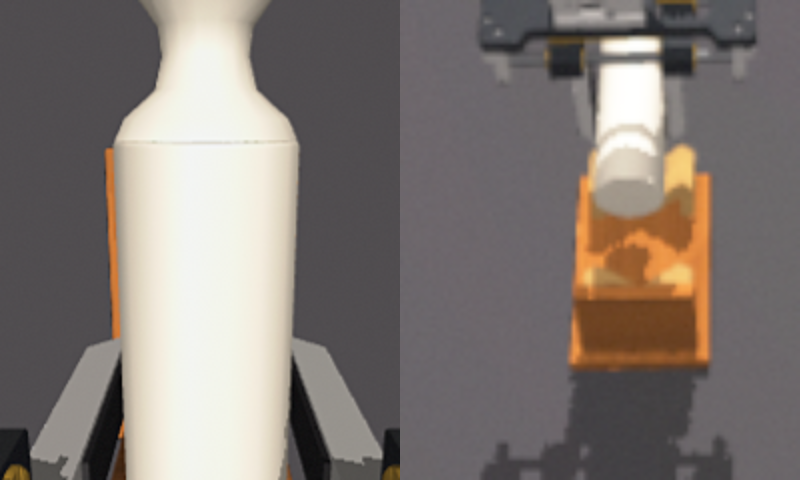

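```bash
python3 - <<'E'
from look import *
c=pickle.load(open("pics/h1.pkl","rb"));p=ray(c,(283.2,131),192.8)
t=np.array(read_position());u=np.array([np.cos(1.9),np.sin(1.9),0]);n=np.array([-u[1],u[0],0])
print("axial shoulder",(p-t)@u-70,"lat",(p-t)@n)
f0=np.array(read_ft_force()); print(f0)
C=np.array([481.2,-210.5,0])
fr=lambda: np.round([(np.array(read_ft_force())-f0)@v for v in (u,n,[0,0,1])],2)
st=lambda: (np.round([(np.array(read_position())-C)@v for v in (u,n,[0,0,1])],2),fr(),read_time())
robot.line_to(C+12*u+[0,0,60],vel=80); print(st())
print(robot.line_to(C+12*u+[0,0,44.5],vel=25,stop_force=3),st())
print(robot.line_to(C-8*u+[0,0,read_position()[2]],vel=15,stop_force=3),st())
E
```

```text
axial shoulder -0.7842428527906975 lat -1.1774012671570657
[ 0.45956336 -0.46654158 -2.566626  ]
(array([11.83, -0.28, 60.44]), array([ 0.55, -0.1 , -0.38]), 14.0833)
False (array([11.92, -0.  , 44.54]), array([ 0.84, -0.07,  0.45]), 14.85)
True (array([ 1.37,  0.35, 44.09]), array([ 0.89,  0.02, -0.25]), 15.65)
```

```bash
cat > st.py <<'E'
from look import *
u=np.array([np.cos(1.9),np.sin(1.9),0]);n=np.array([-u[1],u[0],0])
f0=np.array([.46,-.47,-2.57]); C=np.array([481.2,-210.5,0])
loc=lambda: np.array([(np.array(read_position())-C)@v for v in (u,n,[0,0,1])])
fr=lambda: np.array([(np.array(read_ft_force())-f0)@v for v in (u,n,[0,0,1])])
st=lambda: (np.round(loc(),2),np.round(fr(),2),round(read_time(),2))
W=lambda a,b,z: C+a*u+b*n+[0,0,z]
E
python3 - <<'E'
from st import *
print(st()); z=44.2
print(robot.line_to(W(-4,0.2,z),vel=8,stop_force=2.5),st())
robot.sleep(.2); print(st())
p=loc(); print(robot.line_to(W(p[0],p[1],38),vel=10,stop_force=4),st())
robot.sleep(.2); print(st())
E
```

```text
(array([ 1.37,  0.35, 44.09]), array([ 0.9 ,  0.02, -0.25]), 15.65)
True (array([ 1.42,  0.77, 43.55]), array([ 0.84, -0.34,  0.12]), 15.93)
(array([ 1.61,  0.94, 43.34]), array([-0.08,  0.53, -0.24]), 16.12)
True (array([ 1.61,  1.2 , 42.27]), array([0.03, 1.01, 2.33]), 16.4)
(array([ 1.73,  1.3 , 42.14]), array([-0.76,  1.1 ,  3.66]), 16.6)
```

```bash
python3 - <<'E'
from st import *
p=loc()
for k in range(1,8):
    robot.line_to(W(p[0]-k*.7,p[1],p[2]+.8),vel=10); robot.sleep(.1); print(st())
    if fr()[0]>4: break
snap("scene","sc","vase");snap("side","s2","vase")
a=cv2.imread("pics/sc.png")[180:300,150:250];b=cv2.imread("pics/s2.png")[200:320,180:280]
cv2.imwrite("pics/t.png",np.hstack([cv2.resize(a,(400,480)),cv2.resize(b,(400,480))]))
E
```

```text
(array([ 1.17,  1.29, 42.85]), array([ 0.69, -0.26,  0.34]), 16.98)
(array([ 1.12,  1.29, 42.73]), array([5.4 , 0.18, 0.5 ]), 17.32)
sc [(0.66, [183.5, 199.5, 223.3, 258.2])] 17.425
s2 [(0.8, [219.1, 237.2, 237.9, 272.7])] 17.525
```

View pics/t.png

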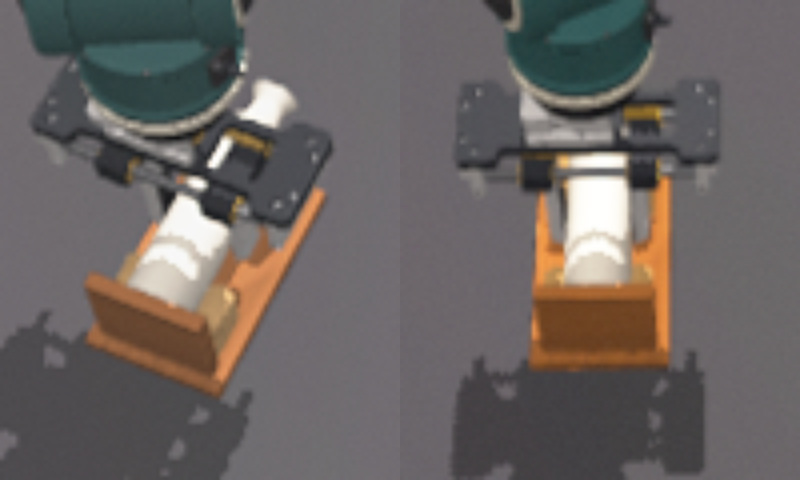

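```bash
python3 - <<'E'
from st import *
for z in (42,41.3,40.7,40.1,39.5,39):
    robot.line_to(W(.8,1.3,z),vel=10); robot.sleep(.15); print(z,st())
    if fr()[2]>4: break
robot.grip(64); robot.sleep(.3); print("open",st(),read_opening())
p=loc(); robot.line_to(W(p[0],p[1],60),vel=40); print(st(),read_opening())
robot.line_to(W(1,1.3,105),vel=80)
robot.grip(0,20); robot.sleep(.4); print("air",read_opening(),np.round(read_ft_force(),2),st())
snap("scene","sc2","vase");snap("side","s3","vase")
a=cv2.imread("pics/sc2.png")[180:300,150:250];b=cv2.imread("pics/s3.png")[200:320,180:280]
cv2.imwrite("pics/t2.png",np.hstack([cv2.resize(a,(400,480)),cv2.resize(b,(400,480))]))
E
```

```text
42 (array([ 1.12,  1.37, 41.98]), array([5.2 , 1.82, 5.72]), 17.93)
open (array([ 0.81,  1.31, 42.  ]), array([0.38, 0.63, 3.61]), 18.72) 64.15559890620717
(array([ 0.89,  1.2 , 60.08]), array([ 0.46, -0.78,  2.49]), 19.32) 63.560181732317794
air 0.6034539045722425 [ 0.12  0.08 -0.56] (array([  1.03,   1.31, 104.98]), array([0.63, 0.14, 2.01]), 21.48)
sc2 [(0.58, [181.8, 205.1, 214.7, 259.3])] 21.575
s3 [(0.55, [218.3, 233.2, 235.9, 274.0]), (0.24, [259.2, 95.6, 279.1, 123.1])] 21.675
```

View pics/t2.png

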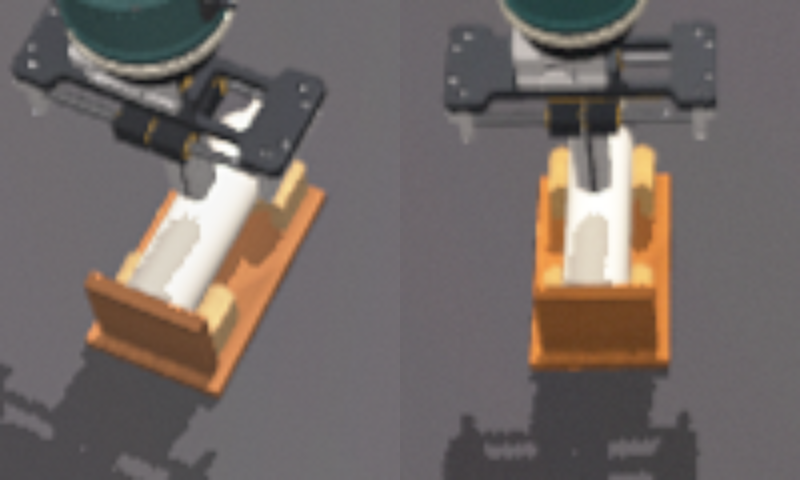

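```bash
cat > press.py <<'E'
from st import *
A=np.array([.12,.08,-.56])
def F(k=6):
    r=[]
    for _ in range(k): r.append(read_ft_force()); robot.sleep(.03)
    d=np.mean(r,0)-A; return np.array([d@u,d@n,d[2]])
E
python3 - <<'E'
from press import *
robot.line_to(W(.8,1.2,88),vel=40); robot.sleep(.2); print(st()[0],np.round(F(),2))
hit=robot.line_to(W(.8,1.2,82),vel=8,stop_force=3); robot.sleep(.2); print(hit,st()[0],np.round(F(),2))
z=loc()[2]; t=np.array([.8,1.2,z])
for i in range(14):
    f=F()
    print(np.round(t,2),np.round(loc(),2),np.round(f,2))
    if abs(f[2]-10)<.6 and abs(f[1])<.6 and -1.5<f[0]<1.5: break
    t[2]-=np.clip((10-f[2])*.1,-.4,.4)
    # lateral: force on tool f; move along it to relieve
    t[1]+=np.clip(f[1]*.1,-.3,.3); t[0]+=np.clip((f[0]-.5)*.08,-.3,.3)
    robot.line_to(W(*t),vel=5); robot.sleep(.15)
print(read_time())
E
```

```text
[ 0.73  1.08 88.17] [0.14 0.57 0.71]
True [ 0.81  1.18 84.12] [0.89 0.85 8.81]
[ 0.8   1.2  84.13] [ 0.76  1.2  84.13] [0.93 0.71 8.77]
[ 0.83  1.27 84.01] [ 0.78  1.19 84.14] [1.31 0.83 6.88]
[ 0.9   1.35 83.7 ] [ 0.76  1.14 84.09] [ 2.44  2.22 12.2 ]
[ 1.05  1.58 83.91] [ 0.82  1.28 84.14] [0.26 0.27 6.91]
[ 1.04  1.6  83.61] [ 0.78  1.22 84.07] [ 2.17  1.05 13.72]
[ 1.17  1.71 83.98] [ 0.96  1.43 84.16] [ 0.31 -0.45  7.62]
[ 1.15  1.66 83.74] [ 0.92  1.44 84.09] [ 1.49  0.99 12.18]
[ 1.23  1.76 83.96] [ 1.    1.47 84.14] [-0.13 -0.45  7.56]
[ 1.18  1.72 83.71] [ 0.94  1.43 84.09] [ 1.21  0.66 12.41]
[ 1.24  1.78 83.96] [ 0.99  1.5  84.13] [-0.31 -0.9   7.92]
[ 1.17  1.69 83.75] [ 0.95  1.44 84.08] [ 1.21  0.26 12.36]
[ 1.23  1.72 83.98] [ 1.    1.47 84.14] [-0.08 -0.79  7.39]
[ 1.18  1.64 83.72] [ 0.97  1.45 84.06] [ 0.96  0.74 13.49]
[ 1.22  1.71 84.07] [ 1.03  1.59 84.16] [-0.64 -0.14  7.54]
31.9833
```

```bash
python3 - <<'E'
from press import *
t=np.array([1.2,1.71,83.9])
for i in range(7):
    robot.line_to(W(*t),vel=5); robot.sleep(.5); f=F()
    print(np.round(t,2),np.round(loc(),2),np.round(f,2),read_time())
    if abs(f[2]-10.2)<.7 and abs(f[1])<.8:
        robot.sleep(1); g=F(); print("settled",np.round(g,2),read_time())
        if abs(g[2]-10.2)<1 and abs(g[1])<1: break
    t[2]-=(10.2-f[2])*.03; t[1]+=f[1]*.05
snap("scene","f1","vase");snap("side","f2","vase")
a=cv2.imread("pics/f1.png")[180:300,150:250];b=cv2.imread("pics/f2.png")[200:320,180:280]
cv2.imwrite("pics/t3.png",np.hstack([cv2.resize(a,(400,480)),cv2.resize(b,(400,480))]))
E
```

```text
[ 1.2   1.71 83.9 ] [ 1.06  1.56 84.12] [ 0.59  0.42 11.1 ] 32.9333
[ 1.2   1.73 83.93] [ 1.03  1.59 84.11] [ 0.61  0.31 10.13] 33.8833
settled [ 0.95  0.38 10.32] 35.0833
f1 [(0.68, [180.8, 208.9, 214.8, 258.1])] 35.1833
f2 [(0.56, [219.3, 236.5, 235.0, 271.2])] 35.2833
```

View pics/t3.png

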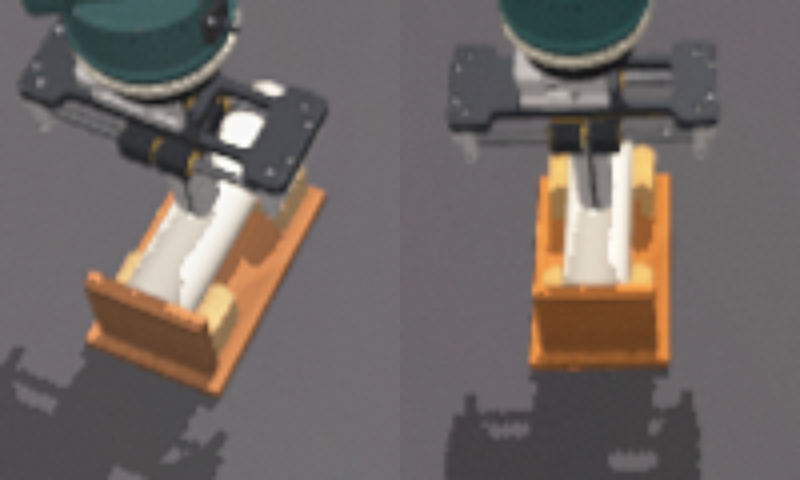

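The picture shows the vase seated in the V, with its foot at the stop plate and the closed fingertips pressing on its top line. The push reads 10.3 N down with less than 1 N sideways, so I am handing in.

```bash
python3 -c "
from press import *
print(np.round(F(),2)); print(order.finish_job(), read_time())"
```

```text
[0.69 0.22 9.8 ]
the job is handed in; nothing more can be done
the job is handed in; nothing more can be done
```

The vase lies in the V cradle with its foot at the stop plate and its neck out of the open end, and the arm is still pressing it straight down with about 10 N (sideways force under 1 N); the job was handed in at about 35 s, and the figurines and jar were not touched.

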